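# Put the scale's check weights back in their case

### The arm

A 6-joint arm with a two-finger parallel gripper is mounted at the origin on a cart in front of the work surface, level with it; the furniture and walls round the work are solid. World frame = base frame: x ahead of the robot, y to its left, z up, the work surface at z = 0. Lengths are in m, angles in degrees, forces in N, time in s.
With the tool pointing down it reaches from about 0.4 to 0.825 m from the base axis. Payload 7 kg.
Tool frame: the origin (TCP) lies at the centre of the arm's flange, where the gripper is bolted on; the fingertips stand 178 mm ahead of it and the grasp point (between the pads) lies 159 mm ahead of it (r.tips_ahead is the z of the fingertips in the tool frame, in m); z points along the fingers, y is the line along which they close (so a half turn about z gives the same grasp; the last joint's range is limited). The gripper opens to 88 mm and grips with 3 to 60 N. Pads are 19 mm wide; open, the fingers measure 130 mm over their backs; the gripper's body (78 mm by 193 mm) begins 47 mm behind the grasp point.
Start: joints at [89.616, 20.546, 0.682, 0, -70.136, -16.507], TCP at [0.196, 0.646, 0.405] pointing down, gripper open.
Joint ranges: [-176.03, 176.03], [-82.01, 121.73], [-58.28, 71.71], [-173.87, 95.51], [-174.79, -0.11], [-173.66, 173.66]. Speed limits (degrees/s): [136.94, 136.94, 172.46, 180, 180, 180].

### API

Orientations are given as [roll, pitch, yaw] about the fixed x, y, z axes, in that order (R = Rz(yaw) Ry(pitch) Rx(roll)).
In Python, from plant import r gives the robot as it stands. The module is installed in compiled form; this text tells all that it offers.
- The arm moves only by the shell command python3 -m pendant 'ROWS' [FORCE]. ROWS is JSON, a list that holds one entry, the list of rows, each a list of 7 numbers: the shift along the tool's x, y, z in m, then the turn, a rotation vector about the tool's x, y, z in degrees, then the gripper command: -1 is shut, 1 is fully open, values between are in proportion. A call has 1 to 5 rows; each row is the pose to reach, as a shift and turn from the pose commanded when the call began, along the tool's axes at that moment; what a row does not reach only later rows make up. A row lasts 1/10 s, in which the tool goes at most 50 mm and 8.59 degrees, less where a joint would pass 70% of its speed; a pose out of reach is approached as far as the arm can. A call with a gripper value outside its range is refused whole. The fingers move at their own pace and stop on an object; FORCE is the grip in N (left out, the last holds). Time passes only in rows, so rows that repeat a pose let the fingers close. It gives the time, the measured TCP pose, the force, the opening and the grip force at its end, in the units of the state.
- r.get_state(): the state, without advancing time (a new reading comes with each control period).
- r.capture(name): name is "scene" or "side" or "wrist"; returns the picture (384x512x3 uint8, red, green, blue); there is no depth.
- r.camera_params(name): a dict with "fx", "fy", "cx", "cy" (pixels), "R" (3x3) and "t" (3): a world point X has camera coordinates R X + t. Camera axes: x right, y down, z forward; pixel columns grow to the right and rows downward; lengths in m; the calibration is good to about 2 mm. The wrist camera is an equidistant fisheye: a pixel r from the principal point sees the ray r / f radians off the axis. A picture is of the moment at which its call begins: read the wrist's pose just before it. camera_params takes no time and is no camera call; for the wrist camera it gives the pose at the moment of the call.
- r.close_job(): hands the job in; it is judged then, once.
The state is a dict: "time_s": time; "joints": joint angles; "qd": joint speeds; "joint_torque": joint torques, N m; "tcp_pos": TCP position; "eef_rot": TCP orientation; "contact_force": force on the tool from outside, world axes, zero at the start; "moment": the same for the moment, N m; "gripper_width": finger opening in m; "gripper_force": force on a finger pad.
Only numpy, scipy, OpenCV 4.12 (cv2) and the standard library are available. Lean on these libraries where they do the work, as an engineer would, in place of code of your own. Each camera call takes 0.05 s, during which the arm holds its last target. There are 200 camera calls.

### The job

The scale check is finished: put the four steel check weights from the scale's pan back into their wooden case, each set down upright on the bottom of the well that fits it, then close the case's lid fully. Do not drop a weight or tip one over, and leave the small bottle, the carton and the tally counter where they are.

Things in the scene. Friction and masses are not known exactly. Their poses are not given: they have to be found in the camera images.
- weight_500: steel check weight, about 500 g: upright round body 38 mm in diameter, 48 mm high; above it a neck 17 mm wide, 6 mm high, and a round knob 22 mm wide, 14 mm high, to hold it by; 68 mm high in all. Origin: centre of its underside, z along its axis. It starts on the scale's pan, 25 mm above the table. The widest and tallest of the four.
- weight_200: steel check weight, about 200 g: upright round body 28 mm in diameter, 36 mm high; above it a neck 13 mm wide, 6 mm high, and a round knob 18 mm wide, 12 mm high, to hold it by; 54 mm high in all. Origin: centre of its underside, z along its axis. It starts on the scale's pan, 25 mm above the table. The second widest.
- weight_100: steel check weight, about 100 g: upright round body 22 mm in diameter, 29 mm high; above it a neck 10 mm wide, 5 mm high, and a round knob 15 mm wide, 11 mm high, to hold it by; 45 mm high in all. Origin: centre of its underside, z along its axis. It starts on the scale's pan, 25 mm above the table. The third widest.
- weight_50: steel check weight, about 50 g: upright round body 18 mm in diameter, 22 mm high; above it a neck 7 mm wide, 4 mm high, and a round knob 12 mm wide, 10 mm high, to hold it by; 36 mm high in all. Origin: centre of its underside, z along its axis. It starts on the scale's pan, 25 mm above the table. The smallest.
- weight_case: fixed wooden case, block 62 x 194 x 52 mm high. Origin: centre of underside; x to the back (hinge), y along the row, z up. In its top, all at x = 0, four round wells, each 3 mm wider than its weight, with 5 mm cone: 41 mm wide, 45 deep at y = +67 mm; 31, 33 deep at y = +12; 25, 26 deep at y = -35; 21, 19 deep at y = -77. A seated weight shows 3 mm of body, neck and knob. Yaw up to 17 degrees either way.
- case_lid (a joint): lid angle (rad): 0 shut; starts open at 1.9 to 2.08, leaning back (stop 2.1). Hinge along the case's y at x = +31, z = 52.5 mm of the case. The lid is a hollow hood, 62 mm deep, 194 long, 32 high (27 inside, walls 5). The hinge is stiff: the lid stays where it is left and must be pushed with 1 to 3 N at its edge all the way down to shut; no catch.
- lid_edge (a point): middle of the front lower edge of the lid's hood, 62 mm from the hinge; with the lid shut it meets the top front edge of the case, with the lid open it is the lid's highest part, about 110 mm above the table.
- sample_bottle: small brown lacquer bottle with a black cap, 27 mm in diameter, 74 mm high, standing on the table between the scale and the case; leave it alone. Origin: centre of its underside.
- sample_carton: small folding carton standing on end, 34 x 34 x 117 mm, behind the work; leave it alone. Origin: centre of its underside.
- counter: white round hand tally counter with a ring, 46 x 67 x 22 mm, lying between the scale and the case; leave it alone. Origin: on its underside.
Not all that is in view belongs to the job. Leave any blue look-alike of the weight_500 alone.

How it is judged (in metres and radians):
On the way:
1. all four weights stand in their own wells, the lid still open (x of weight_500 in the frame of weight_case between -0.006 and 0.006 m and y of weight_500 in the frame of weight_case between 0.061 and 0.073 m and z of weight_500 in the frame of weight_case between 0.003 and 0.011 m and linear speed of each of weight_500, weight_200, weight_100, weight_50 below 0.02 m/s and x of weight_200 in the frame of weight_case between -0.006 and 0.006 m and y of weight_200 in the frame of weight_case between 0.006 and 0.018 m and z of weight_200 in the frame of weight_case between 0.015 and 0.023 m and x of weight_100 in the frame of weight_case between -0.006 and 0.006 m and y of weight_100 in the frame of weight_case between -0.041 and -0.029 m and z of weight_100 in the frame of weight_case between 0.022 and 0.03 m and x of weight_50 in the frame of weight_case between -0.006 and 0.006 m and y of weight_50 in the frame of weight_case between -0.083 and -0.071 m and z of weight_50 in the frame of weight_case between 0.029 and 0.037 m and value of joint case_lid above 0.8 rad), for 0.2 s.
At the end, for the whole second after the job is handed in: each weight stands upright on the bottom of its own well (within 6 mm sideways, 4 mm in height) and at rest, and the lid is shut (less than 0.06 rad open) (x of weight_500 in the frame of weight_case between -0.006 and 0.006 m and y of weight_500 in the frame of weight_case between 0.061 and 0.073 m and z of weight_500 in the frame of weight_case between 0.003 and 0.011 m and linear speed of each of weight_500, weight_200, weight_100, weight_50 below 0.02 m/s and x of weight_200 in the frame of weight_case between -0.006 and 0.006 m and y of weight_200 in the frame of weight_case between 0.006 and 0.018 m and z of weight_200 in the frame of weight_case between 0.015 and 0.023 m and x of weight_100 in the frame of weight_case between -0.006 and 0.006 m and y of weight_100 in the frame of weight_case between -0.041 and -0.029 m and z of weight_100 in the frame of weight_case between 0.022 and 0.03 m and x of weight_50 in the frame of weight_case between -0.006 and 0.006 m and y of weight_50 in the frame of weight_case between -0.083 and -0.071 m and z of weight_50 in the frame of weight_case between 0.029 and 0.037 m and value of joint case_lid below 0.06 rad and angle between each of weight_500, weight_200, weight_100, weight_50's own z axis and vertical below 0.15 rad); the robot touches nothing.
It fails at once if a weight is tipped over (more than 40 degrees) (angle between any of weight_500, weight_200, weight_100, weight_50's own z axis and vertical above 0.7 rad).
It fails at once if a weight is dropped (falls freely by more than about 30 mm) ((linear speed of weight_500 above 0.77 m/s and contact force between weight_500 and the fingers below 0.05 N) or (linear speed of weight_200 above 0.77 m/s and contact force between weight_200 and the fingers below 0.05 N) or (linear speed of weight_100 above 0.77 m/s and contact force between weight_100 and the fingers below 0.05 N) or (linear speed of weight_50 above 0.77 m/s and contact force between weight_50 and the fingers below 0.05 N)).
It fails at once if the bottle, the carton or the tally counter is moved by more than 25 mm or knocked over (distance of any of sample_bottle, sample_carton, counter from where it was at the start of the episode above 0.025 m or angle between any of sample_bottle, sample_carton's own z axis and vertical above 0.5 rad).
It also fails if it takes over 136 s, if anything falls off the work surface, if the arm or the gripper's body presses on something with over 40 N, if the wrist force passes 120 N, or if a joint passes its speed limit or range.

## Working session

There is one attempt and no reset: what is moved stays moved. The work goes in short steps, Python scripts to look and compute and a shell command to move; the robot and the scene stay as the last step left them, time stands still between calls to the robot, and variables do not carry over. Pictures are saved under pics/ and viewed, at most 14 in all, crops included, and the job is handed in when it is done.

```bash
mkdir -p pics; cat > h.py <<'E'
import numpy as np, cv2
from plant import r
from scipy.spatial.transform import Rotation as Ro
def cam(n):
    p=r.camera_params(n); im=r.capture(n); return p,im
def save(n,im,s=1): cv2.imwrite(f'pics/{n}.png',cv2.resize(im[:,:,::-1],None,fx=s,fy=s,interpolation=cv2.INTER_CUBIC))
def ray(p,u,v,fish=False):
    a=(u-p['cx'])/p['fx'];b=(v-p['cy'])/p['fy']
    if fish:
        t=np.hypot(a,b);k=np.sinc(t/np.pi);d=np.array([a*k,b*k,np.cos(t)])
    else: d=np.array([a,b,1.])
    R=np.array(p['R']);t=np.array(p['t']); return -R.T@t, R.T@d
def onz(p,u,v,z,fish=False):
    o,d=ray(p,u,v,fish); return o+d*(z-o[2])/d[2]
def proj(p,X,fish=False):
    c=np.array(p['R'])@np.array(X)+np.array(p['t'])
    if fish:
        t=np.arctan2(np.hypot(c[0],c[1]),c[2]);k=t/np.hypot(c[0],c[1]);return p['cx']+p['fx']*k*c[0],p['cy']+p['fy']*k*c[1]
    return p['cx']+p['fx']*c[0]/c[2],p['cy']+p['fy']*c[1]/c[2]
E
python3 - <<'E'
from h import *
s=r.get_state();print(s)
ims=[]
for n in ['scene','side','wrist']:
    p,im=cam(n);print(n,{k:np.round(v,3).tolist() for k,v in p.items()});ims.append(im);cv2.imwrite(f'pics/raw_{n}.png',im[:,:,::-1]);save(n+'0',im,1.5)
E
```

```text
{'time_s': 0.0, 'joints': array([ 8.96154071e+01,  2.05918704e+01,  6.34300591e-01, -2.00824956e-02,
       -7.01330752e+01, -1.65066101e+01]), 'qd': array([-0.02105142, -0.02325521, -0.03834783, -0.15417535, -0.04548184,
        0.01483924]), 'joint_torque': array([-5.86117621e-04, -5.82714844e+01,  2.93061876e+01,  6.99756280e+00,
        7.03525831e-03, -1.66162267e-04]), 'tcp_pos': array([0.19607271, 0.64570601, 0.40372163]), 'eef_rot': array([ 1.79907726e+02, -7.65643105e-03, -1.68980366e+01]), 'contact_force': array([0.41220448, 1.02960833, 0.27232191]), 'moment': array([-0.00168489,  0.01751866,  0.00134333]), 'gripper_force': 0.0, 'gripper_width': 0.08750166685070487}
scene {'fx': 366.668, 'fy': 366.668, 'cx': 253.345, 'cy': 192.758, 'R': [[-0.736, -0.677, 0.0], [-0.481, 0.523, -0.704], [0.477, -0.518, -0.71]], 't': [0.404, 0.306, 0.77]}
side {'fx': 451.993, 'fy': 451.993, 'cx': 251.558, 'cy': 193.439, 'R': [[1.0, 0.019, -0.009], [-0.001, -0.374, -0.927], [-0.021, 0.927, -0.374]], 't': [-0.542, 0.065, 1.081]}
wrist {'fx': 297.319, 'fy': 297.319, 'cx': 260.688, 'cy': 188.49, 'R': [[-0.29, -0.957, 0.0], [-0.915, 0.277, 0.293], [-0.281, 0.085, -0.956]], 't': [0.676, -0.037, 0.391]}
```

View pics/scene0.png

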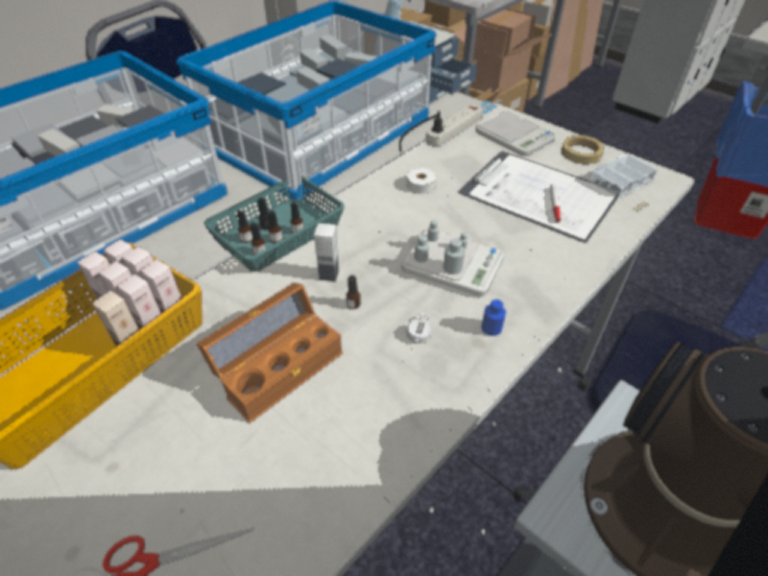

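View pics/side0.png

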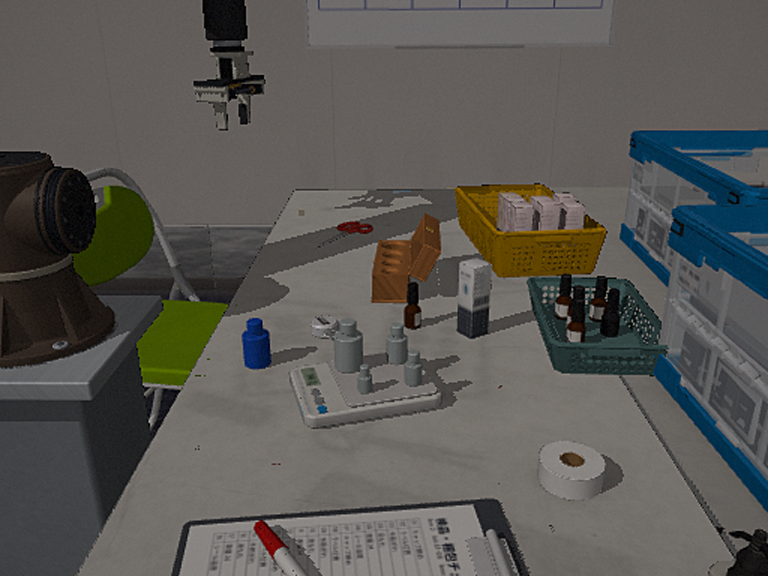

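View pics/wrist0.png

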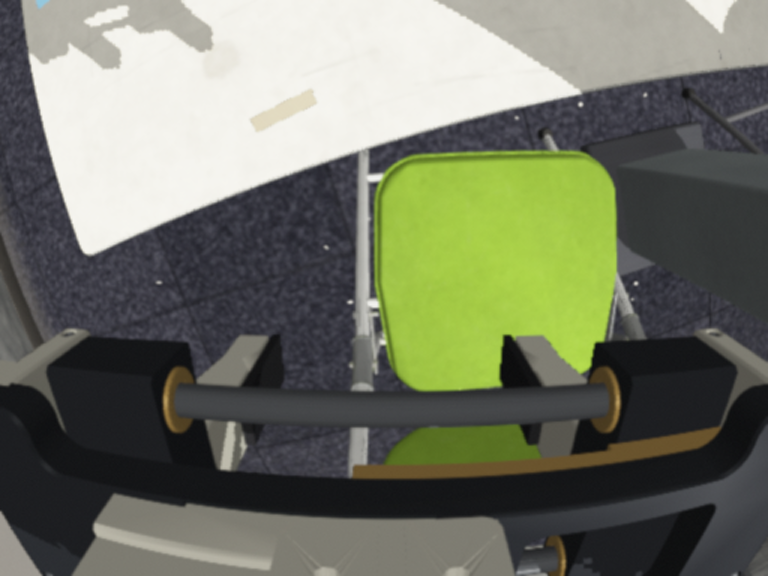

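Scene view (1.5×) shows the scale with four grey weights near (455,255), (421,248), (433,232) and (461,243). The open case is at (285,365), the bottle at (353,293), the carton at (327,252) and the counter at (419,328). Side view: the big weight is at (348,345), the others at (397,342), (413,368) and (364,378).

Possible mix-ups for weight_500: the blue look-alike (scene 494,317), the bottle (353,293), and the other weights. I choose the widest grey one, at (455,255). Next is a close crop to check.

```bash
python3 - <<'E'
import cv2,numpy as np
a=cv2.imread('pics/raw_scene.png');b=cv2.imread('pics/raw_side.png')
f=lambda im,x,y,w,h:cv2.resize(im[y:y+h,x:x+w],(400,300),interpolation=cv2.INTER_CUBIC)
# scene weights crop 80x60 (5x) at (260,140); side weights 80x60 at (215,205); scene case 100x75 (4x) at (130,188); side case 80x60 at (235,138)
o=np.vstack([np.hstack([f(a,260,140,80,60),f(b,215,205,80,60)]),np.hstack([f(a,130,188,100,75),f(b,235,138,80,60)])])
cv2.imwrite('pics/crop1.png',o)
E
```

```text
(no output)
```

View pics/crop1.png

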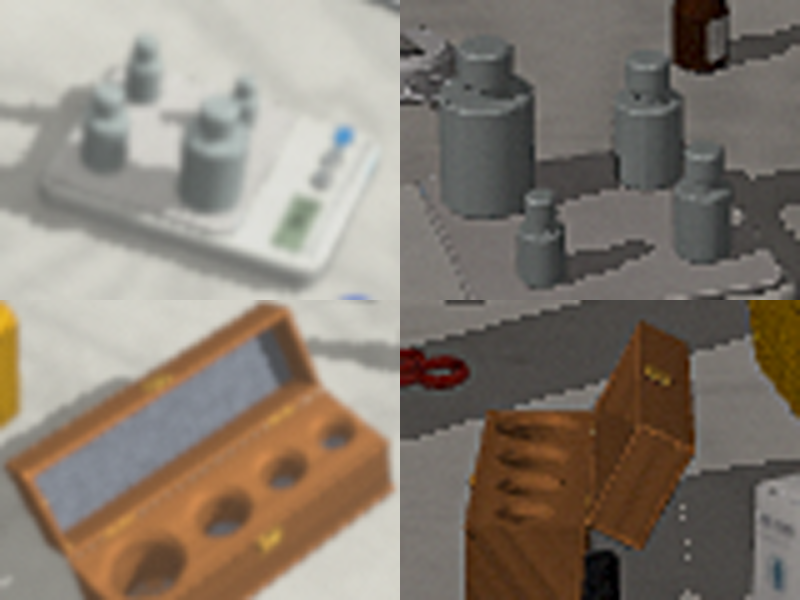

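The crop confirms it. The grey weights on the pan are the real ones, with distinct sizes; 500 is the widest and 50 is nearest the side camera. The case wells run from largest (crop 150,565) to smallest (338,434), with the lid open behind.

```bash
python3 - <<'E'
from h import *
ps=r.camera_params('scene');pd=r.camera_params('side')
def tri(a,b):
    o1,d1=ray(ps,*a);o2,d2=ray(pd,*b)
    A=np.c_[d1,-d2];s=np.linalg.lstsq(A,o2-o1,rcond=None)[0]
    q1,q2=o1+s[0]*d1,o2+s[1]*d2;return (q1+q2)/2,np.linalg.norm(q1-q2)
W={500:((304.2,163.4),(232.4,216.4),.086),200:((281.6,161),(264.6,219.2),.073),100:((289.2,150.4),(275.8,237),.0645),50:((309,158),(243,246.2),.056)}
for k,(a,b,z) in W.items(): print(k,tri(a,b),onz(ps,*a,z)[:2],onz(pd,*b,z)[:2])
P=[]
for a,b in zip([(167.5,254.3),(186,241.5),(201.3,229.8),(214.5,221.5)],[(261.6,163.2),(261,169.2),(260.4,174.4),(259.4,180.2)]):
    print(tri(a,b),onz(ps,*a,.052)[:2],onz(pd,*b,.052)[:2])
for n,(u,v) in dict(bottle=(353,303),carton=(328,275),counter=(419,328),blue=(494,330)).items(): print(n,onz(ps,u/1.5,v/1.5,0.0)[:2])
s=r.get_state();T=Ro.from_euler('xyz',s['eef_rot'],degrees=True).as_matrix();p=r.camera_params('wrist')
print(T.T@(-np.array(p['R']).T@p['t']-s['tcp_pos']),T.T@np.array(p['R']).T)
E
```

```text
500 (array([ 0.50680051, -0.16339053,  0.08621546]), np.float64(0.00378542300505639)) [ 0.50479772 -0.16337211] [ 0.5083906  -0.16107599]
200 (array([ 0.57072862, -0.14299179,  0.07071538]), np.float64(0.002562813376147907)) [ 0.56758307 -0.14055206] [ 0.57182084 -0.14639621]
100 (array([ 0.5913146 , -0.20468327,  0.06255273]), np.float64(0.0028527103868423234)) [ 0.58818146 -0.20232719] [ 0.59247135 -0.20693928]
50 (array([ 0.5302698 , -0.22489799,  0.05418014]), np.float64(0.0017257636483368494)) [ 0.52813432 -0.22289268] [ 0.53118159 -0.22748956]
(array([0.56612757, 0.27945588, 0.05083116]), np.float64(0.0010638435105855778)) [0.56469129 0.27983939] [0.56656875 0.27682511]
(array([0.56388275, 0.22579168, 0.05058064]), np.float64(0.00218147391171792)) [0.56161823 0.22639673] [0.56480383 0.2234501 ]
(array([0.56236382, 0.17749085, 0.05249236]), np.float64(0.0018885547034828039)) [0.56157754 0.17731193] [0.56316356 0.18035786]
(array([0.55943744, 0.13609933, 0.05100834]), np.float64(0.00268885145366465)) [0.55717826 0.1367228 ] [0.56059283 0.13541652]
bottle [0.60175987 0.01906902]
carton [ 0.69269957 -0.00186665]
counter [ 0.4691957  -0.01786759]
blue [ 0.36582891 -0.10653553]
[ 0.0785956  -0.00100915  0.01940399] [[ 8.35888392e-04 -9.56018051e-01 -2.93306643e-01]
 [ 9.99999056e-01  1.11888345e-03 -7.97067430e-04]
 [ 1.09018680e-03 -2.93305700e-01  9.56018084e-01]]
```

The heights check out to within 3 mm. I'll move to a wrist-camera look over the case first, with small steps and the yaw brought to about -2.7°.

```bash
cat >> h.py <<'E'
def go(x,y,z,yaw=None):
    s=r.get_state();T=Ro.from_euler('xyz',s['eef_rot'],degrees=True).as_matrix()
    d=T.T@(np.array([x,y,z])-s['tcp_pos']);o=''
    if yaw is not None: o=np.round((Ro.from_matrix(T.T)*Ro.from_euler('xyz',[180,0,yaw],degrees=True)).as_rotvec(degrees=True),2)
    print('shift',np.round(d,4),'turn',o,'| tcp',np.round(s['tcp_pos'],4),np.round(s['eef_rot'],2),'F',np.round(s['contact_force'],1),'w',round(s['gripper_width'],4),'g',round(s['gripper_force'],1),'t',round(s['time_s'],2))
E
python3 -m pendant '[[[0.05,0.035,0,0,0,-7,1],[0.09,0.063,0,0,0,-14.2,1],[0.13,0.09,0,0,0,-14.2,1],[0.17,0.118,0,0,0,-14.2,1],[0.21,0.146,0,0,0,-14.2,1]]]'
python3 -c "
from h import *
go(.54,.21,.33,-2.7)"
```

```text
time_s: 0.65
tcp_pos: [0.3519, 0.4479, 0.4046]
eef_rot: [180.0, 0.0, -2.7]
contact_force: [1.7, 1.7, 0.0]
gripper_width: 0.0876
gripper_force: 0.0
shift [0.199  0.2289 0.0746] turn [0.01 0.   0.03] | tcp [0.3519 0.4479 0.4046] [179.99   0.    -2.67] F [1.7 1.7 0. ] w 0.0876 g 0.0 t 0.65
```

```bash
python3 -m pendant '[[[0.03,0.035,0,0,0,0,1],[0.065,0.07,0,0,0,0,1],[0.1,0.105,0,0,0,0,1],[0.13,0.14,0,0,0,0,1],[0.155,0.175,0.01,0,0,0,1]]]' | head -2
python3 -m pendant '[[[0.02,0.028,0.02,0,0,0,1],[0.04,0.055,0.04,0,0,0,1],[0.04,0.055,0.065,0,0,0,1],[0.04,0.055,0.065,0,0,0,1],[0.04,0.055,0.065,0,0,0,1]]]' | head -3
python3 - <<'E'
from h import *
go(.54,.21,.33,-2.7)
p,im=cam('wrist')
cv2.imwrite('pics/raw_wc.png',im[:,:,::-1]); np.save('pc.npy',p,allow_pickle=True)
save('wc',im,1.5)
for y in (67,12,-35,-77):
    print(np.round(proj(p,np.array([.5634+.047*y/1000,.213+y/1000,.052]),True),1))
E
```

```text
time_s: 1.15
tcp_pos: [0.4992, 0.266, 0.3957]
time_s: 1.65
tcp_pos: [0.5352, 0.2109, 0.3298]
eef_rot: [179.9, 0.0, -2.7]
shift [ 0.0049  0.0007 -0.0002] turn [0.06 0.03 0.02] | tcp [0.5352 0.2109 0.3298] [ 1.7994e+02  3.0000e-02 -2.6800e+00] F [-0.1  0.   1.2] w 0.0878 g 0.0 t 1.65
[184.  158.1]
[244.6 157.6]
[297.6 157.7]
[343.2 158.4]
```

View pics/wc.png

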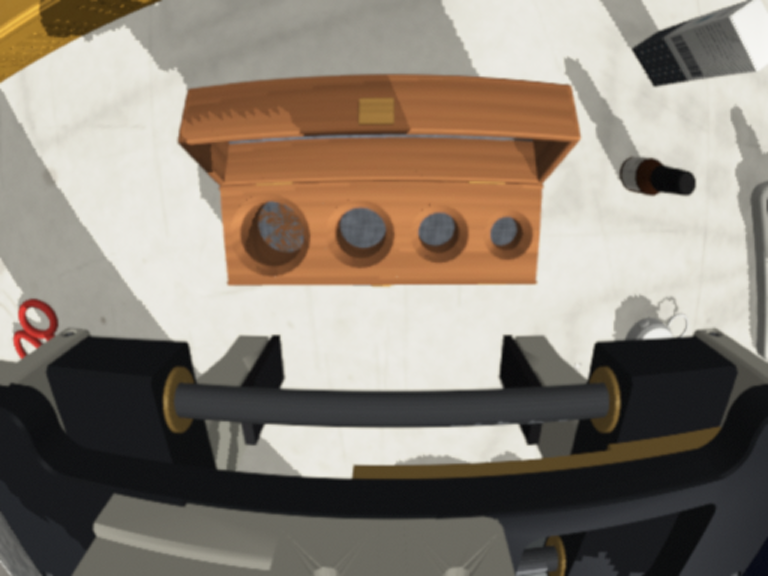

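The wrist view shows the case squarely, with wells at about (275,236), (360,235), (440,235) and (508,235), the lid open behind and nothing in the way. I'll refine from the rims with a contour fit.

```bash
python3 - <<'E'
from h import *
im=cv2.imread('pics/raw_wc.png');p=np.load('pc.npy',allow_pickle=True).item()
g=cv2.cvtColor(im,cv2.COLOR_BGR2HSV)
sub=im[110:200,140:370]
o=cv2.resize(sub,None,fx=3.47,fy=3.47,interpolation=cv2.INTER_CUBIC)
# top-plane rectification: 0.25 mm/px, x in .49...62, y .09...33
X,Y=np.meshgrid(np.arange(.32,.10,-.0005),np.arange(.62,.50,-.0005))
uv=np.array([proj(p,(b,a,.052),True) for a,b in zip(X.ravel(),Y.ravel())],np.float32)
rect=cv2.remap(im,uv[:,0].reshape(X.shape),uv[:,1].reshape(X.shape),cv2.INTER_CUBIC)
rect=cv2.resize(rect,(800,436),interpolation=cv2.INTER_CUBIC)
cv2.imwrite('pics/rect.png',rect)
gray=cv2.GaussianBlur(cv2.cvtColor(rect,cv2.COLOR_BGR2GRAY),(5,5),1)
sc=.22/800
for y,R in ((67,20.5),(12,15.5),(-35,12.5),(-77,10.5)):
    for acc in (18,):
        c=cv2.HoughCircles(gray,cv2.HOUGH_GRADIENT,1,60,param1=60,param2=acc,minRadius=int(R/1000/sc-3),maxRadius=int((R+6)/1000/sc))
        if c is not None:
            for q in c[0][:6]: print(y,R,'x',round(.62-q[1]*sc,4),'y',round(.32-q[0]*sc,4),'r',round(q[2]*sc*1000,1))
E
```

```text
67 20.5 x 0.5657 y 0.2294 r 20.4
67 20.5 x 0.5687 y 0.283 r 19.9
12 15.5 x 0.5657 y 0.2294 r 20.4
12 15.5 x 0.5632 y 0.1824 r 17.0
12 15.5 x 0.5682 y 0.2822 r 20.8
12 15.5 x 0.5616 y 0.1397 r 14.8
-35 12.5 x 0.5632 y 0.1824 r 17.0
-35 12.5 x 0.5616 y 0.1397 r 14.8
-35 12.5 x 0.564 y 0.2275 r 18.0
-77 10.5 x 0.5643 y 0.1826 r 12.2
-77 10.5 x 0.5624 y 0.1403 r 15.7
-77 10.5 x 0.5704 y 0.2277 r 12.6
```

View pics/rect.png

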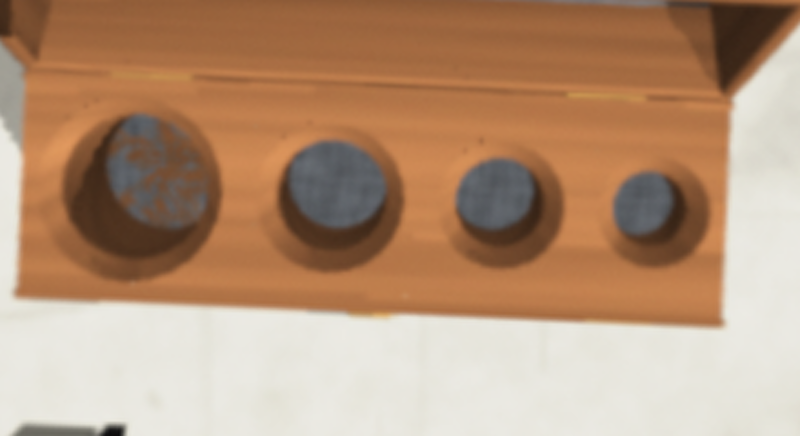

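The rims and edge agree: length 194.4 mm (194 expected), pitch 143.2 mm (144), yaw -2.4°, case origin at about (0.565, 0.217). Cone rims are about 4.5 mm wider than the wells. Next, the same kind of look over the scale.

```bash
python3 -m pendant '[[[0.003,0.03,-0.01,0,0,0,1],[0.005,0.07,-0.02,0,0,0,1],[0.007,0.115,-0.03,0,0,0,1],[0.009,0.16,-0.03,0,0,0,1],[0.01,0.205,-0.03,0,0,0,1]]]' 100 | head -2
python3 -m pendant '[[[0.0,0.045,0,0,0,0,1],[0.0,0.09,0,0,0,0,1],[0.0,0.13,0,0,0,0,1],[0.0,0.165,0,0,0,0,1],[0.0,0.185,0,0,0,0,1]]]' | head -2
python3 -m pendant '[[[0.0,0.005,0,0,0,0,1],[0.0,0.005,0,0,0,0,1],[0.0,0.005,0,0,0,0,1]]]' | head -3
python3 - <<'E'
from h import *
go(.53,-.185,.36,-2.44)
p,im=cam('wrist')
cv2.imwrite('pics/raw_ww.png',im[:,:,::-1]); np.save('pw.npy',p,allow_pickle=True)
c=im[60:240,140:380];cv2.imwrite('pics/ww.png',cv2.resize(c[:,:,::-1],None,fx=3.33,fy=3.33,interpolation=cv2.INTER_CUBIC))
for k,X in {500:(.507,-.163,.093),200:(.571,-.143,.079),100:(.591,-.205,.07),50:(.530,-.225,.061)}.items(): print(k,np.round((np.array(proj(p,X,True))-[140,60])*3.33))
E
```

```text
time_s: 2.2
tcp_pos: [0.5355, 0.005, 0.3622]
time_s: 2.7
tcp_pos: [0.5269, -0.1807, 0.3616]
time_s: 3.0
tcp_pos: [0.5268, -0.1833, 0.3605]
eef_rot: [-180.0, -0.1, -2.6]
shift [0.0033 0.0015 0.0005] turn [-0.01 -0.07 -0.2 ] | tcp [ 0.5268 -0.1833  0.3605] [-1.7999e+02 -7.0000e-02 -2.6400e+00] F [-0.5 -0.3 -0.7] w 0.0876 g 0.0 t 3.0
500 [335. 512.]
200 [250. 273.]
100 [476. 185.]
50 [548. 390.]
```

View pics/ww.png

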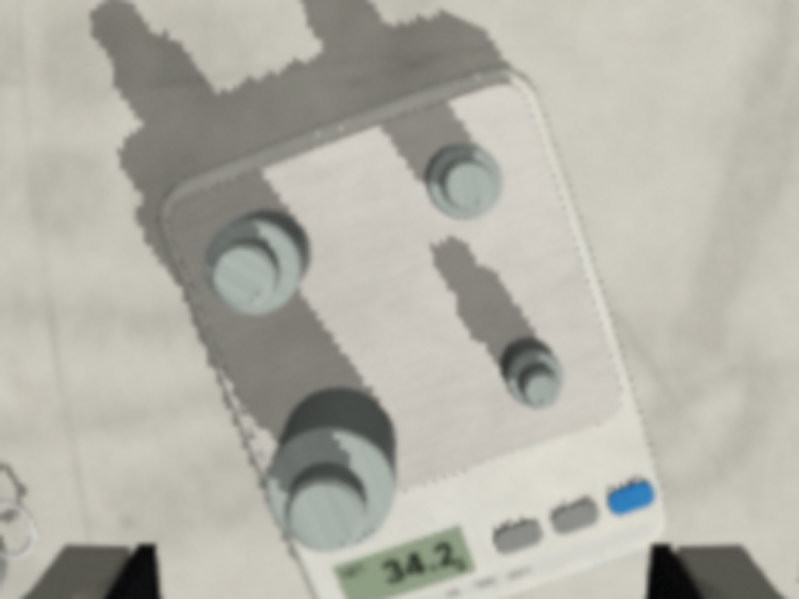

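The wrist crop shows the four knob tops at 500 (327,507), 200 (246,272), 100 (470,183) and 50 (540,384), all within a few mm of prediction.

```bash
python3 - <<'E'
from h import *
p=np.load('pw.npy',allow_pickle=True).item()
for k,(u,v,z) in {500:(327,507,.093),200:(246,272,.079),100:(470,183,.07),50:(540,384,.061)}.items():
    print(k,np.round(onz(p,140+(u-1.2)/3.33,60+(v-1.2)/3.33,z,True)[:2],4))
go(.508,-.161,.30,-2.44)
E
```

```text
500 [ 0.509  -0.1605]
200 [ 0.5717 -0.1417]
100 [ 0.5921 -0.203 ]
50 [ 0.5323 -0.2223]
shift [-0.0198 -0.0213  0.0603] turn [-0.   -0.05 -0.17] | tcp [ 0.5268 -0.1832  0.3603] [-1.80e+02 -5.00e-02 -2.61e+00] F [0.2 0.3 0.2] w 0.0875 g 0.0 t 3.05
```

```bash
python3 -m pendant '[[[-0.009,-0.011,0.015,0,0,0,0],[-0.0187,-0.0218,0.03,0,0,0,0],[-0.0187,-0.0218,0.055,0,0,0,0],[-0.0187,-0.0218,0.07,0,0,0,0],[-0.0187,-0.0218,0.07,0,0,0,0]]]' 20
python3 -c "
from h import *
go(.509,-.1605,.254)"
```

```text
time_s: 3.55
tcp_pos: [0.5083, -0.1604, 0.288]
eef_rot: [-180.0, 0.2, -2.6]
contact_force: [0.5, 0.2, 0.1]
gripper_width: 0.053
gripper_force: 0.0
shift [0.0008 0.     0.034 ] turn  | tcp [ 0.5083 -0.1604  0.288 ] [-180.      0.2    -2.61] F [0.5 0.2 0.1] w 0.053 g 0.0 t 3.55
```

```bash
python3 -m pendant '[[[0,0,0.012,0,0,0,0],[0,0,0.024,0,0,0,0],[0,0,0.034,0,0,0,0],[0,0,0.036,0,0,0,0],[0,0,0.036,0,0,0,0]]]'
python3 -c "
from h import *
p,im=cam('side');go(.509,-.1605,.254)
c=im[190:265,200:300];cv2.imwrite('pics/g500.png',cv2.resize(c[:,:,::-1],None,fx=6,fy=6,interpolation=cv2.INTER_CUBIC))"
```

```text
time_s: 4.05
tcp_pos: [0.5088, -0.1617, 0.2532]
eef_rot: [180.0, 0.1, -2.7]
contact_force: [-0.1, 0.7, 0.4]
gripper_width: 0.0437
gripper_force: 0.0
shift [-0.     -0.0012 -0.0004] turn  | tcp [ 0.509  -0.1617  0.2536] [ 1.7999e+02  1.0000e-02 -2.6900e+00] F [-0.5 -0.4  0.1] w 0.0438 g 0.0 t 4.1
```

View pics/g500.png

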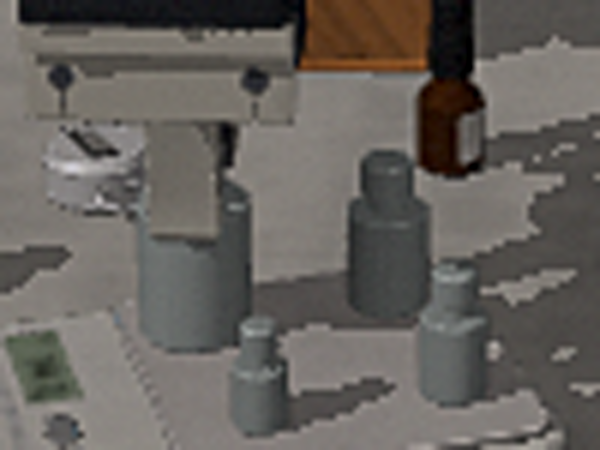

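```bash
python3 -c "
from h import *
p=r.camera_params('side')
f=lambda *X:np.round((np.array(proj(p,X))-[200,190])*6)
for dx in (-.01,0,.01):print(f(.509+dx,-.1617-.04,.09),f(.509+dx,-.1617-.022,.09),f(.509+dx,-.1617,.05),f(.507+dx,-.1637,.05))
print(f(.530,-.2245,.04),f(.5917,-.204,.04),f(.5713,-.142,.04))"
```

```text
[157. 201.] [161. 177.] [169. 258.] [162. 260.]
[188. 201.] [192. 177.] [199. 258.] [192. 260.]
[220. 201.] [223. 177.] [229. 258.] [223. 260.]
[255. 378.] [451. 346.] [386. 258.]
```

The side crop shows the finger at about column 182 in front of weight_500 at about 195, which is 1–3 mm off in x and fine for 19 mm pads. The tip sits at the body's top edge, level with neck and knob. Now I grip.

```bash
python3 -m pendant '[[[0,0,0,0,0,0,-1],[0,0,0,0,0,0,-1],[0,0,0,0,0,0,-1],[0,0,0,0,0,0,-1],[0,0,0,0,0,0,-1]]]' 30
python3 -m pendant '[[[0,0,-0.003,0,0,0,-1],[0,0,-0.006,0,0,0,-1],[0,0,-0.012,0,0,0,-1],[0,0,-0.02,0,0,0,-1],[0,0,-0.02,0,0,0,-1]]]'
```

```text
time_s: 4.6
tcp_pos: [0.509, -0.1615, 0.2539]
eef_rot: [-180.0, -0.0, -2.7]
contact_force: [-0.3, 1.6, 1.3]
gripper_width: 0.0205
gripper_force: 30.0
time_s: 5.1
tcp_pos: [0.5094, -0.1617, 0.2751]
eef_rot: [180.0, -0.1, -2.7]
contact_force: [1.5, -0.1, -3.4]
gripper_width: 0.0209
gripper_force: 30.0
```

Grip holds: 30 N, width about 21 mm, and it lifted. Now raise and carry it over the big well.

```bash
python3 -m pendant '[[[0,0,-0.02,0,0,0,-1],[0,0,-0.05,0,0,0,-1],[0.003,-0.02,-0.075,0,0,0,-1],[0.006,-0.055,-0.08,0,0,0,-1],[0.01,-0.095,-0.08,0,0,0,-1]]]' | head -2
python3 -m pendant '[[[0.004,-0.043,0,0,0,0,-1],[0.008,-0.086,0,0,0,0,-1],[0.012,-0.13,0,0,0,0,-1],[0.016,-0.175,0,0,0,0,-1],[0.02,-0.22,0,0,0,0,-1]]]' | head -2
python3 -m pendant '[[[0.003,-0.043,0,0,0,0,-1],[0.005,-0.08,0,0,0,0,-1],[0.007,-0.11,0,0,0,0,-1],[0.008,-0.13,0,0,0,0,-1],[0.008,-0.132,0,0,0,0,-1]]]' 
python3 -m pendant '[[[0,0,0,0,0,0,-1],[0,0,0,0,0,0,-1]]]' | head -2
python3 - <<'E'
from h import *
go(.5678,.2837,.354,-2.44)
p,im=cam('wrist');cv2.imwrite('pics/raw_c5.png',im[:,:,::-1])
c=im[130:310,140:380];cv2.imwrite('pics/c5.png',cv2.resize(c[:,:,::-1],None,fx=3.33,fy=3.33,interpolation=cv2.INTER_CUBIC))
E
```

```text
time_s: 5.6
tcp_pos: [0.5234, -0.0668, 0.3553]
time_s: 6.1
tcp_pos: [0.5534, 0.1534, 0.3538]
time_s: 6.6
tcp_pos: [0.5679, 0.2853, 0.3531]
eef_rot: [180.0, 0.0, -2.6]
contact_force: [0.1, -0.3, -3.7]
gripper_width: 0.0206
gripper_force: 30.0
time_s: 6.8
tcp_pos: [0.5677, 0.2822, 0.3535]
shift [ 0.     -0.0015 -0.0005] turn [ 0.03  0.03 -0.29] | tcp [0.5677 0.2822 0.3535] [ 1.7997e+02  3.0000e-02 -2.7300e+00] F [ 0.5 -0.3 -5.7] w 0.021 g 30.0 t 6.8
```

View pics/c5.png

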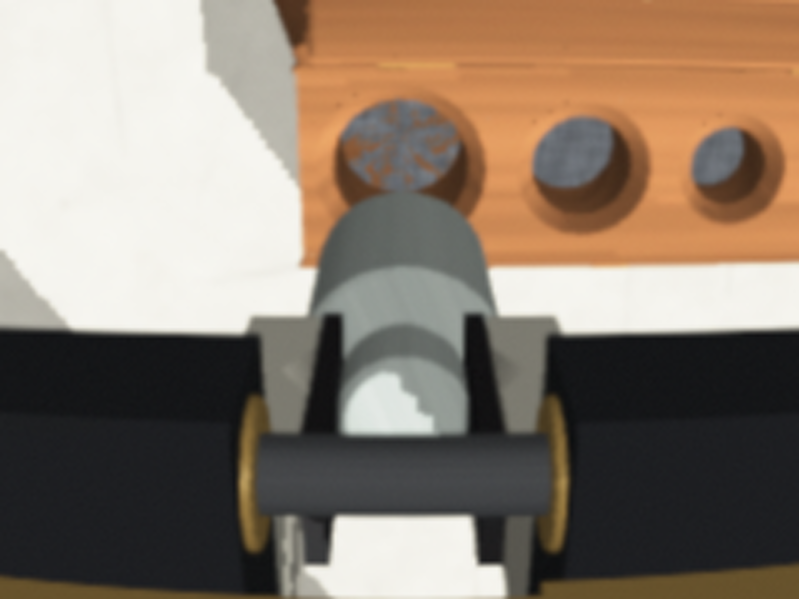

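weight_500 hangs upright at columns 310–490, and the well rim centre is at about column 402, the same as the knob (404), so y is aligned. A quick number check of the well from here before lowering.

```bash
python3 - <<'E'
from h import *
p=r.camera_params('wrist')
f=lambda u,v,z:np.round(onz(p,140+u/3.33,130+v/3.33,z,True),4)
print('rim L/R',f(320,165,.052),f(484,165,.052),'back rim',f(402,88,.052))
print('back edge hinge line',f(402,66,.052),'front edge',f(560,265,.052))
print('left edge mid',f(300,165,.052))
# knob in hand: widest cols 340..468, z
print('knob',f(340,410,.238-.05),f(468,410,.238-.05))
E
```

```text
rim L/R [0.5704 0.3076 0.052 ] [0.5681 0.259  0.052 ] back rim [0.5924 0.2822 0.052 ]
back edge hinge line [0.5988 0.2819 0.052 ] front edge [0.5352 0.2362 0.052 ]
left edge mid [0.5707 0.3135 0.052 ]
knob [0.5643 0.2939 0.188 ] [0.5633 0.2723 0.188 ]
```

```bash
python3 -m pendant '[[[0,-0.0008,0.02,0,0,0,-1],[0,-0.0008,0.04,0,0,0,-1],[0,-0.0008,0.058,0,0,0,-1],[0,-0.0008,0.066,0,0,0,-1],[0,-0.0008,0.066,0,0,0,-1]]]' | head -4
python3 -m pendant '[[[0,0,0.006,0,0,0,-1],[0,0,0.012,0,0,0,-1],[0,0,0.018,0,0,0,-1],[0,0,0.022,0,0,0,-1],[0,0,0.022,0,0,0,-1]]]'
```

```text
time_s: 7.35
tcp_pos: [0.5677, 0.283, 0.2868]
eef_rot: [179.9, 0.1, -2.7]
contact_force: [0.1, 0.6, -4.6]
time_s: 7.85
tcp_pos: [0.5678, 0.2838, 0.265]
eef_rot: [180.0, 0.0, -2.7]
contact_force: [1.1, -1.4, -5.7]
gripper_width: 0.0206
gripper_force: 30.0
```

```bash
python3 -m pendant '[[[0,0,0.008,0,0,0,-1],[0,0,0.016,0,0,0,-1],[0,0,0.022,0,0,0,-1],[0,0,0.026,0,0,0,-1],[0,0,0.0275,0,0,0,-1]]]'
python3 -m pendant '[[[0,0,0.001,0,0,0,-1],[0,0,0.001,0,0,0,-1]]]'
```

```text
time_s: 8.35
tcp_pos: [0.5684, 0.2838, 0.2377]
eef_rot: [180.0, -0.0, -2.7]
contact_force: [3.8, -3.6, -1.0]
gripper_width: 0.0209
gripper_force: 30.0
time_s: 8.55
tcp_pos: [0.5683, 0.2838, 0.237]
eef_rot: [180.0, -0.0, -2.7]
contact_force: [4.8, -2.6, -2.0]
gripper_width: 0.0208
gripper_force: 30.0
```

The weight is on the bottom: the z load has gone from about -5 to about -2 N. Release and rise.

```bash
python3 -m pendant '[[[0,0,0,0,0,0,-0.2],[0,0,0,0,0,0,-0.2],[0,0,0,0,0,0,-0.2],[0,0,0,0,0,0,-0.2],[0,0,0,0,0,0,-0.2]]]' 20
python3 -m pendant '[[[0,0,-0.015,0,0,0,-0.2],[0,0,-0.04,0,0,0,-0.2],[0,0,-0.08,0,0,0,-0.2],[-0.005,0.02,-0.115,0,0,0,-0.2],[-0.03,0.06,-0.12,0,0,0,-0.2]]]'
python3 -c "
from h import *
p,im=cam('scene');go(.5717,-.1417,.30,-2.44)
c=im[180:285,130:260];cv2.imwrite('pics/s5.png',cv2.resize(c[:,:,::-1],None,fx=5,fy=5,interpolation=cv2.INTER_CUBIC))"
```

```text
time_s: 9.05
tcp_pos: [0.5678, 0.2841, 0.2372]
eef_rot: [-180.0, -0.0, -2.7]
contact_force: [0.2, 0.8, -0.6]
gripper_width: 0.0353
gripper_force: 0.0
time_s: 9.55
tcp_pos: [0.5373, 0.2272, 0.3615]
eef_rot: [-179.8, -0.4, -2.6]
contact_force: [-0.9, -1.2, 0.0]
gripper_width: 0.0351
gripper_force: 0.0
shift [0.0574 0.3602 0.0594] turn [-0.11 -0.05 -0.31] | tcp [0.5316 0.2207 0.36  ] [-1.7989e+02 -5.0000e-02 -2.7500e+00] F [-9.5 -7.3 -5.3] w 0.0349 g 0.0 t 9.6
```

View pics/s5.png

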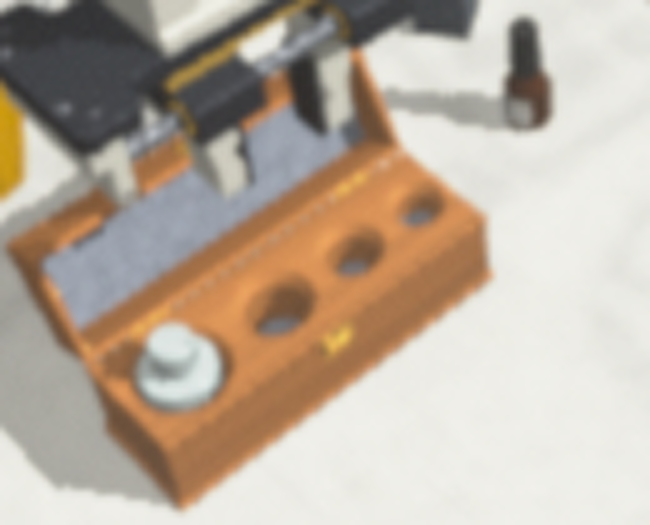

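weight_500 is seated: only its rim, neck and knob show, at (178,370). On to weight_200.

```bash
python3 -m pendant '[[[0.008,0.04,0.01,0,0,0,-0.2],[0.015,0.085,0.02,0,0,0,-0.2],[0.022,0.13,0.03,0,0,0,-0.2],[0.03,0.175,0.03,0,0,0,-0.2],[0.036,0.22,0.03,0,0,0,-0.2]]]' |head -2
python3 -m pendant '[[[0.006,0.04,0.01,0,0,0,-0.2],[0.012,0.08,0.02,0,0,0,-0.2],[0.017,0.11,0.03,0,0,0,-0.2],[0.021,0.135,0.03,0,0,0,-0.2],[0.021,0.14,0.03,0,0,0,-0.2]]]' | head -3
python3 -m pendant '[[[0,0,0,0,0,0,-0.2],[0,0,0,0,0,0,-0.2]]]' | head -1
python3 -c "
from h import *
go(.5717,-.1417,.242,-2.44)"
```

```text
time_s: 10.1
tcp_pos: [0.5605, 0.0023, 0.3268]
time_s: 10.6
tcp_pos: [0.5749, -0.1391, 0.2964]
eef_rot: [180.0, 0.1, -2.8]
time_s: 10.8
shift [-0.0031  0.0055  0.0552] turn [-0.01 -0.01 -0.25] | tcp [ 0.575  -0.1363  0.2972] [-1.7999e+02 -1.0000e-02 -2.6900e+00] F [-0.8  1.1 -0.9] w 0.0346 g 0.0 t 10.8
```

```bash
python3 -m pendant '[[[-0.0037,0.0063,0.008,0,0,0,-0.2],[-0.0037,0.0063,0.022,0,0,0,-0.2],[-0.0037,0.0063,0.04,0,0,0,-0.2],[-0.0037,0.0063,0.052,0,0,0,-0.2],[-0.0037,0.0063,0.055,0,0,0,-0.2]]]' |head -4
python3 -m pendant '[[[0,0,0,0,0,0,-0.2],[0,0,0,0,0,0,-1],[0,0,0,0,0,0,-1],[0,0,0,0,0,0,-1],[0,0,0,0,0,0,-1]]]' 20
python3 -m pendant '[[[0,0,-0.003,0,0,0,-1],[0,0,-0.008,0,0,0,-1],[0,0,-0.015,0,0,0,-1],[0,0,-0.025,0,0,0,-1],[0,0,-0.025,0,0,0,-1]]]'
python3 -c "
from h import *
p,im=cam('side');s=r.get_state()['tcp_pos'];print(s)
c=im[190:265,215:315];cv2.imwrite('pics/g200.png',cv2.resize(c[:,:,::-1],None,fx=6,fy=6,interpolation=cv2.INTER_CUBIC))"
```

```text
time_s: 11.3
tcp_pos: [0.5704, -0.1426, 0.2405]
eef_rot: [180.0, 0.2, -2.7]
contact_force: [0.1, 0.2, 0.8]
time_s: 11.8
tcp_pos: [0.5714, -0.1429, 0.2428]
eef_rot: [-180.0, -0.1, -2.7]
contact_force: [-1.1, 0.5, 2.2]
gripper_width: 0.0166
gripper_force: 20.0
time_s: 12.3
tcp_pos: [0.5717, -0.1431, 0.2691]
eef_rot: [180.0, -0.2, -2.7]
contact_force: [0.9, 0.4, -0.7]
gripper_width: 0.0169
gripper_force: 20.0
[ 0.57145429 -0.14301683  0.26830744]
```

View pics/g200.png

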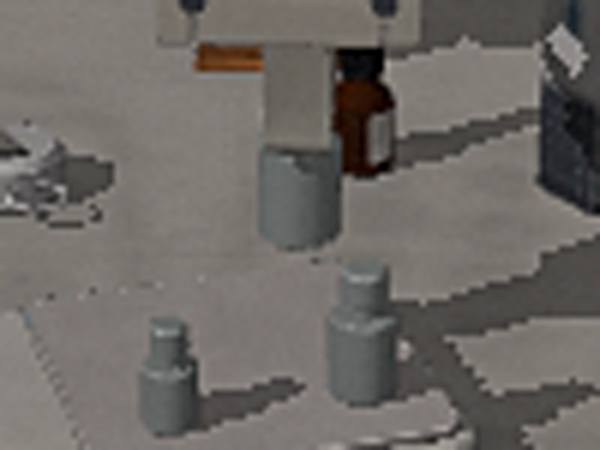

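weight_200 hangs upright between the fingers at (300,190). The other two weights are undisturbed. Carry it over.

```bash
python3 -m pendant '[[[0,0,-0.02,0,0,0,-1],[0,0,-0.05,0,0,0,-1],[-0.003,-0.02,-0.07,0,0,0,-1],[-0.006,-0.055,-0.072,0,0,0,-1],[-0.009,-0.095,-0.072,0,0,0,-1]]]' | head -2
python3 -m pendant '[[[-0.003,-0.043,0,0,0,0,-1],[-0.005,-0.086,0,0,0,0,-1],[-0.008,-0.13,0,0,0,0,-1],[-0.011,-0.17,0,0,0,0,-1],[-0.013,-0.21,0,0,0,0,-1]]]' | head -2
python3 -m pendant '[[[0,-0.03,0,0,0,0,-1],[-0.001,-0.05,0,0,0,0,-1],[-0.001,-0.062,0,0,0,0,-1],[-0.001,-0.0653,0,0,0,0,-1],[-0.001,-0.0653,0,0,0,0,-1]]]' 
python3 -m pendant '[[[0,0,0,0,0,0,-1],[0,0,0,0,0,0,-1]]]' | head -2
python3 - <<'E'
from h import *
go(.5658,.2280,.2365,-2.44)
p,im=cam('wrist')
f=lambda *X:np.round(proj(p,X,True),1)
print('rim proj L,R,back',f(.5654,.2488,.052),f(.5654,.2088,.052),f(.5854,.2288,.052))
c=im[130:310,140:380];cv2.imwrite('pics/c2.png',cv2.resize(c[:,:,::-1],None,fx=3.33,fy=3.33,interpolation=cv2.INTER_CUBIC))
E
```

```text
time_s: 12.85
tcp_pos: [0.5664, -0.0474, 0.3401]
time_s: 13.35
tcp_pos: [0.5629, 0.1644, 0.3391]
time_s: 13.85
tcp_pos: [0.5655, 0.2275, 0.339]
eef_rot: [180.0, 0.0, -2.7]
contact_force: [-0.8, -1.1, -1.7]
gripper_width: 0.0171
gripper_force: 20.0
time_s: 14.05
tcp_pos: [0.5656, 0.2269, 0.3393]
shift [ 0.0002 -0.0011  0.1028] turn [ 0.    0.   -0.32] | tcp [0.5656 0.2269 0.3393] [180.     0.    -2.76] F [-0.2 -1.  -2.3] w 0.0174 g 20.0 t 14.05
rim proj L,R,back [239.  186.4] [281.4 184.5] [259.1 164.7]
```

```bash
python3 -m pendant '[[[0.0002,-0.0011,0.02,0,0,0,-1],[0.0002,-0.0011,0.04,0,0,0,-1],[0.0002,-0.0011,0.058,0,0,0,-1],[0.0002,-0.0011,0.062,0,0,0,-1],[0.0002,-0.0011,0.066,0,0,0,-1]]]' | head -4
python3 -m pendant '[[[0,0,0.005,0,0,0,-1],[0,0,0.01,0,0,0,-1],[0,0,0.014,0,0,0,-1],[0,0,0.017,0,0,0,-1],[0,0,0.017,0,0,0,-1]]]'
```

```text
time_s: 14.6
tcp_pos: [0.566, 0.2287, 0.2732]
eef_rot: [180.0, -0.0, -2.7]
contact_force: [1.2, -0.8, -1.7]
time_s: 15.1
tcp_pos: [0.5657, 0.2289, 0.2558]
eef_rot: [180.0, 0.0, -2.7]
contact_force: [0.2, -0.6, -1.6]
gripper_width: 0.0171
gripper_force: 20.0
```

```bash
python3 -m pendant '[[[0,0,0.006,0,0,0,-1],[0,0,0.011,0,0,0,-1],[0,0,0.015,0,0,0,-1],[0,0,0.018,0,0,0,-1],[0,0,0.019,0,0,0,-1]]]'
python3 -m pendant '[[[0,0,0.0005,0,0,0,-1],[0,0,0.0005,0,0,0,-1]]]'
```

```text
time_s: 15.6
tcp_pos: [0.5657, 0.229, 0.2366]
eef_rot: [180.0, 0.0, -2.7]
contact_force: [0.4, -1.4, -0.8]
gripper_width: 0.017
gripper_force: 20.0
time_s: 15.8
tcp_pos: [0.5657, 0.2291, 0.2366]
eef_rot: [180.0, 0.0, -2.7]
contact_force: [0.0, -0.2, -2.4]
gripper_width: 0.0169
gripper_force: 20.0
```

```bash
python3 -m pendant '[[[0,0,0.0007,0,0,0,-1],[0,0,0.0014,0,0,0,-1],[0,0,0.0014,0,0,0,-1]]]'
```

```text
time_s: 16.1
tcp_pos: [0.5661, 0.2292, 0.2363]
eef_rot: [-180.0, -0.1, -2.7]
contact_force: [-1.8, -1.1, 4.5]
gripper_width: 0.0172
gripper_force: 20.0
```

Bottom contact felt (+4.5 N). Release and go for weight_100.

```bash
python3 -m pendant '[[[0,0,-0.001,0,0,0,-0.3],[0,0,-0.001,0,0,0,-0.3],[0,0,-0.001,0,0,0,-0.3],[0,0,-0.001,0,0,0,-0.3],[0,0,-0.001,0,0,0,-0.3]]]' 15 | tail -3
python3 -m pendant '[[[0,0,-0.015,0,0,0,-0.3],[0,0,-0.04,0,0,0,-0.3],[0,0,-0.08,0,0,0,-0.3],[0.002,0.02,-0.09,0,0,0,-0.3],[0.005,0.055,-0.09,0,0,0,-0.3]]]' | head -2
python3 -m pendant '[[[0.005,0.04,0,0,0,0,-0.3],[0.01,0.085,0,0,0,0,-0.3],[0.015,0.13,0,0,0,0,-0.3],[0.019,0.175,0,0,0,0,-0.3],[0.024,0.22,0,0,0,0,-0.3]]]' |head -2
python3 -m pendant '[[[0.005,0.045,0,0,0,0,-0.3],[0.01,0.09,0.01,0,0,0,-0.3],[0.014,0.125,0.03,0,0,0,-0.3],[0.017,0.155,0.04,0,0,0,-0.3],[0.017,0.157,0.04,0,0,0,-0.3]]]' | head -3
python3 -m pendant '[[[0,0,0,0,0,0,-0.3],[0,0,0,0,0,0,-0.3]]]' | head -1
python3 -c "
from h import *
go(.5915,-.204,.235,-2.44)"
```

```text
contact_force: [-0.3, 0.1, -0.0]
gripper_width: 0.0304
gripper_force: 0.0
time_s: 17.1
tcp_pos: [0.5689, 0.1749, 0.3288]
time_s: 17.6
tcp_pos: [0.5814, -0.0489, 0.3264]
time_s: 18.1
tcp_pos: [0.5904, -0.2079, 0.2839]
eef_rot: [-180.0, 0.2, -2.9]
time_s: 18.3
shift [-0.0001 -0.0003  0.0516] turn [-0.   -0.03 -0.24] | tcp [ 0.5915 -0.2043  0.2866] [-1.80e+02 -3.00e-02 -2.68e+00] F [ 0.4  0.5 -0.5] w 0.0307 g 0.0 t 18.3
```

```bash
python3 -m pendant '[[[0,0,0.012,0,0,0,-0.3],[0,0,0.026,0,0,0,-0.3],[0,0,0.042,0,0,0,-0.3],[0,0,0.0516,0,0,0,-0.3],[0,0,0.0516,0,0,0,-0.3]]]' |head -4
python3 -m pendant '[[[0,0,0,0,0,0,-0.3],[0,0,0,0,0,0,-1],[0,0,0,0,0,0,-1],[0,0,0,0,0,0,-1],[0,0,0,0,0,0,-1]]]' 15
python3 -m pendant '[[[0,0,-0.003,0,0,0,-1],[0,0,-0.008,0,0,0,-1],[0,0,-0.015,0,0,0,-1],[0,0,-0.025,0,0,0,-1],[0,0,-0.025,0,0,0,-1]]]'
```

```text
time_s: 18.8
tcp_pos: [0.5907, -0.2041, 0.2324]
eef_rot: [-180.0, 0.2, -2.7]
contact_force: [0.1, -0.1, 0.6]
time_s: 19.3
tcp_pos: [0.5917, -0.2046, 0.2353]
eef_rot: [-180.0, -0.1, -2.7]
contact_force: [0.4, 0.8, 2.1]
gripper_width: 0.0139
gripper_force: 15.0
time_s: 19.8
tcp_pos: [0.5921, -0.2048, 0.2617]
eef_rot: [180.0, -0.2, -2.7]
contact_force: [1.0, -0.8, -0.4]
gripper_width: 0.0137
gripper_force: 15.0
```

```bash
python3 -m pendant '[[[0,0,-0.02,0,0,0,-1],[0,0,-0.05,0,0,0,-1],[-0.003,-0.02,-0.07,0,0,0,-1],[-0.007,-0.055,-0.07,0,0,0,-1],[-0.011,-0.095,-0.07,0,0,0,-1]]]' | head -2
python3 -m pendant '[[[-0.005,-0.043,0,0,0,0,-1],[-0.01,-0.086,0,0,0,0,-1],[-0.015,-0.13,0,0,0,0,-1],[-0.02,-0.17,0,0,0,0,-1],[-0.025,-0.21,0,0,0,0,-1]]]' | head -2
python3 -m pendant '[[[-0.004,-0.035,0,0,0,0,-1],[-0.008,-0.06,0,0,0,0,-1],[-0.01,-0.075,0,0,0,0,-1],[-0.01,-0.0796,0,0,0,0,-1],[-0.01,-0.0796,0,0,0,0,-1]]]' 
python3 -m pendant '[[[0,0,0,0,0,0,-1],[0,0,0,0,0,0,-1]]]' | head -2
python3 - <<'E'
from h import *
go(.5638,.1817,.236,-2.44)
E
```

```text
time_s: 20.3
tcp_pos: [0.5847, -0.1089, 0.3306]
time_s: 20.8
tcp_pos: [0.5693, 0.1035, 0.33]
time_s: 21.3
tcp_pos: [0.5635, 0.1818, 0.3296]
eef_rot: [180.0, 0.0, -2.7]
contact_force: [-0.5, -0.6, -1.4]
gripper_width: 0.014
gripper_force: 15.0
time_s: 21.5
tcp_pos: [0.5636, 0.1807, 0.3297]
shift [ 0.0001 -0.001   0.0937] turn [ 0.01  0.01 -0.32] | tcp [0.5636 0.1807 0.3297] [ 1.7999e+02  1.0000e-02 -2.7600e+00] F [-0.3 -0.2 -1.5] w 0.0135 g 15.0 t 21.5
```

```bash
python3 -m pendant '[[[0.0001,-0.001,0.02,0,0,0,-1],[0.0001,-0.001,0.04,0,0,0,-1],[0.0001,-0.001,0.055,0,0,0,-1],[0.0001,-0.001,0.06,0,0,0,-1],[0.0001,-0.001,0.063,0,0,0,-1]]]' | head -4
python3 -m pendant '[[[0,0,0.005,0,0,0,-1],[0,0,0.01,0,0,0,-1],[0,0,0.014,0,0,0,-1],[0,0,0.017,0,0,0,-1],[0,0,0.017,0,0,0,-1]]]'
```

```text
time_s: 22.0
tcp_pos: [0.5639, 0.1821, 0.2664]
eef_rot: [180.0, 0.0, -2.7]
contact_force: [0.2, -0.3, -1.1]
time_s: 22.5
tcp_pos: [0.5635, 0.1826, 0.2492]
eef_rot: [180.0, 0.0, -2.7]
contact_force: [0.2, -1.4, -1.6]
gripper_width: 0.0136
gripper_force: 15.0
```

```bash
python3 -m pendant '[[[0,0.0005,0.005,0,0,0,-1],[0,0.0005,0.009,0,0,0,-1],[0,0.0005,0.012,0,0,0,-1],[0,0.0005,0.013,0,0,0,-1],[0,0.0005,0.013,0,0,0,-1]]]'
python3 -m pendant '[[[0,0,0.0007,0,0,0,-1],[0,0,0.0014,0,0,0,-1],[0,0,0.0014,0,0,0,-1]]]'
```

```text
time_s: 23.0
tcp_pos: [0.5636, 0.1823, 0.2364]
eef_rot: [180.0, 0.0, -2.7]
contact_force: [0.4, -0.8, -1.7]
gripper_width: 0.0139
gripper_force: 15.0
time_s: 23.3
tcp_pos: [0.5639, 0.1823, 0.2358]
eef_rot: [-180.0, -0.0, -2.7]
contact_force: [-1.0, -1.0, 3.8]
gripper_width: 0.0141
gripper_force: 15.0
```

Bottom contact again (+3.8 N). Release and go for weight_50.

```bash
python3 -m pendant '[[[0,0,-0.001,0,0,0,-0.4],[0,0,-0.001,0,0,0,-0.4],[0,0,-0.001,0,0,0,-0.4],[0,0,-0.001,0,0,0,-0.4],[0,0,-0.001,0,0,0,-0.4]]]' 12 | tail -3
python3 -m pendant '[[[0,0,-0.015,0,0,0,-0.4],[0,0,-0.04,0,0,0,-0.4],[0,0,-0.08,0,0,0,-0.4],[-0.001,0.02,-0.09,0,0,0,-0.4],[-0.002,0.055,-0.09,0,0,0,-0.4]]]' | head -2
python3 -m pendant '[[[-0.001,0.04,0,0,0,0,-0.4],[-0.002,0.085,0,0,0,0,-0.4],[-0.004,0.13,0,0,0,0,-0.4],[-0.005,0.175,0,0,0,0,-0.4],[-0.007,0.22,0,0,0,0,-0.4]]]' |head -2
python3 -m pendant '[[[-0.001,0.04,0,0,0,0,-0.3],[-0.002,0.08,0.01,0,0,0,-0.3],[-0.003,0.115,0.03,0,0,0,-0.3],[-0.004,0.132,0.045,0,0,0,-0.3],[-0.004,0.132,0.045,0,0,0,-0.3]]]' | head -3
python3 -m pendant '[[[0,0,0,0,0,0,-0.3],[0,0,0,0,0,0,-0.3]]]' | head -1
python3 -c "
from h import *
go(.5318,-.2235,.228,-2.44)"
```

```text
contact_force: [-0.0, -0.2, 0.1]
gripper_width: 0.0265
gripper_force: 0.0
time_s: 24.3
tcp_pos: [0.5599, 0.1283, 0.3287]
time_s: 24.8
tcp_pos: [0.5412, -0.0939, 0.3264]
time_s: 25.3
tcp_pos: [0.53, -0.2258, 0.2788]
eef_rot: [-180.0, 0.2, -2.9]
time_s: 25.5
shift [-0.0002  0.0003  0.054 ] turn [ 0.01 -0.07 -0.21] | tcp [ 0.532  -0.2232  0.282 ] [ 1.7999e+02 -7.0000e-02 -2.6500e+00] F [ 0.1  0.5 -0. ] w 0.0306 g 0.0 t 25.5
```

```bash
python3 -m pendant '[[[0,0,0.012,0,0,0,-0.3],[0,0,0.026,0,0,0,-0.3],[0,0,0.043,0,0,0,-0.3],[0,0,0.052,0,0,0,-0.3],[0,0,0.0535,0,0,0,-0.3]]]' |head -4
python3 -m pendant '[[[0,0,0,0,0,0,-0.3],[0,0,0,0,0,0,-1],[0,0,0,0,0,0,-1],[0,0,0,0,0,0,-1],[0,0,0,0,0,0,-1]]]' 12
python3 -m pendant '[[[0,0,-0.003,0,0,0,-1],[0,0,-0.008,0,0,0,-1],[0,0,-0.015,0,0,0,-1],[0,0,-0.025,0,0,0,-1],[0,0,-0.025,0,0,0,-1]]]'
```

```text
time_s: 26.0
tcp_pos: [0.5313, -0.2231, 0.2265]
eef_rot: [-180.0, 0.1, -2.6]
contact_force: [0.4, 0.1, -0.4]
time_s: 26.5
tcp_pos: [0.5317, -0.2238, 0.2283]
eef_rot: [180.0, -0.1, -2.7]
contact_force: [0.4, 0.1, 2.5]
gripper_width: 0.0113
gripper_force: 12.0
time_s: 27.0
tcp_pos: [0.5322, -0.2239, 0.2547]
eef_rot: [180.0, -0.2, -2.7]
contact_force: [0.3, 0.5, 0.1]
gripper_width: 0.0112
gripper_force: 12.0
```

```bash
python3 -m pendant '[[[0,0,-0.02,0,0,0,-1],[0,0,-0.05,0,0,0,-1],[0.001,-0.02,-0.067,0,0,0,-1],[0.002,-0.055,-0.067,0,0,0,-1],[0.003,-0.095,-0.067,0,0,0,-1]]]' | head -2
python3 -m pendant '[[[0.002,-0.043,0,0,0,0,-1],[0.003,-0.086,0,0,0,0,-1],[0.004,-0.13,0,0,0,0,-1],[0.006,-0.17,0,0,0,0,-1],[0.008,-0.21,0,0,0,0,-1]]]' | head -2
python3 -m pendant '[[[0.001,-0.03,0,0,0,0,-1],[0.002,-0.05,0,0,0,0,-1],[0.002,-0.0597,0,0,0,0,-1],[0.002,-0.0597,0,0,0,0,-1],[0.002,-0.0597,0,0,0,0,-1]]]' 
python3 -m pendant '[[[0,0,0,0,0,0,-1],[0,0,0,0,0,0,-1]]]' | head -2
python3 - <<'E'
from h import *
go(.562,.1398,.2363,-2.44)
E
```

```text
time_s: 27.5
tcp_pos: [0.539, -0.1286, 0.3206]
time_s: 28.0
tcp_pos: [0.5567, 0.0822, 0.3201]
time_s: 28.5
tcp_pos: [0.5615, 0.1392, 0.3196]
eef_rot: [180.0, 0.0, -2.7]
contact_force: [0.5, -1.0, -0.1]
gripper_width: 0.011
gripper_force: 12.0
time_s: 28.7
tcp_pos: [0.5616, 0.1389, 0.3198]
shift [ 0.0003 -0.0009  0.0835] turn [ 0.    0.   -0.33] | tcp [0.5616 0.1389 0.3198] [180.     0.    -2.77] F [ 0.5  0.1 -0.6] w 0.0112 g 12.0 t 28.7
```

```bash
python3 -m pendant '[[[0.0002,-0.0007,0.02,0,0,0,-1],[0.0002,-0.0007,0.04,0,0,0,-1],[0.0002,-0.0007,0.052,0,0,0,-1],[0.0002,-0.0007,0.056,0,0,0,-1],[0.0002,-0.0007,0.058,0,0,0,-1]]]' | head -4
python3 -m pendant '[[[0,0,0.004,0,0,0,-1],[0,0,0.008,0,0,0,-1],[0,0,0.012,0,0,0,-1],[0,0,0.015,0,0,0,-1],[0,0,0.015,0,0,0,-1]]]'
```

```text
time_s: 29.2
tcp_pos: [0.5621, 0.1404, 0.2617]
eef_rot: [180.0, 0.0, -2.7]
contact_force: [0.2, -0.5, -0.3]
time_s: 29.7
tcp_pos: [0.5618, 0.1406, 0.2464]
eef_rot: [180.0, 0.0, -2.7]
contact_force: [0.6, -0.7, -0.2]
gripper_width: 0.0111
gripper_force: 12.0
```

```bash
python3 -m pendant '[[[0,0.0005,0.004,0,0,0,-1],[0,0.0005,0.007,0,0,0,-1],[0,0.0005,0.009,0,0,0,-1],[0,0.0005,0.01,0,0,0,-1],[0,0.0005,0.01,0,0,0,-1]]]'
python3 -m pendant '[[[0,0,0.0007,0,0,0,-1],[0,0,0.0014,0,0,0,-1],[0,0,0.0014,0,0,0,-1]]]'
```

```text
time_s: 30.2
tcp_pos: [0.5619, 0.1401, 0.2366]
eef_rot: [180.0, 0.0, -2.7]
contact_force: [-0.6, -0.2, -1.0]
gripper_width: 0.0111
gripper_force: 12.0
time_s: 30.5
tcp_pos: [0.5621, 0.1402, 0.2358]
eef_rot: [-180.0, -0.0, -2.7]
contact_force: [-0.0, -1.0, 2.8]
gripper_width: 0.011
gripper_force: 12.0
```

All four should be in. Release the last one, back away and verify with the scene camera.

```bash
python3 -m pendant '[[[0,0,-0.001,0,0,0,-0.5],[0,0,-0.001,0,0,0,-0.5],[0,0,-0.001,0,0,0,-0.5],[0,0,-0.001,0,0,0,-0.5]]]' 12 | tail -3
python3 -m pendant '[[[0,0,-0.015,0,0,0,-0.5],[0,0,-0.04,0,0,0,-0.5],[0,0,-0.08,0,0,0,-0.5],[0,0,-0.11,0,0,0,-0.5],[-0.02,-0.02,-0.12,0,0,0,-0.5]]]' | head -2
python3 -m pendant '[[[-0.03,-0.03,0,0,0,0,-1],[-0.05,-0.05,0,0,0,0,-1],[-0.05,-0.057,0,0,0,0,-1],[-0.05,-0.057,0,0,0,0,-1]]]' | head -2
python3 - <<'E'
from h import *
go(.68,.212,.36)
p,im=cam('wrist');pp,i2=cam('scene')
cv2.imwrite('pics/raw_v.png',im[:,:,::-1])
c=cv2.resize(im[10:220,100:420],None,fx=2.5,fy=2.5,interpolation=cv2.INTER_CUBIC)[:300*2,:800]
d=cv2.resize(i2[120:285,100:260],None,fx=2,fy=2,interpolation=cv2.INTER_CUBIC)
cv2.imwrite('pics/v.png',c[:,:,::-1]);cv2.imwrite('pics/v2.png',d[:,:,::-1])
for n,(u,v) in dict(yelNearTop=(202,292),yelbot=(197,318),teal=(262,267),tealright=(340,222)).items(): print(n,onz(pp,u/1.5,v/1.5,0.0)[:2],onz(pp,u/1.5,v/1.5,0.1)[:2])
E
```

```text
contact_force: [-0.5, 0.4, 0.4]
gripper_width: 0.0219
gripper_force: 0.0
time_s: 31.4
tcp_pos: [0.5445, 0.1605, 0.3598]
time_s: 31.8
tcp_pos: [0.4954, 0.2213, 0.3566]
shift [ 0.1848  0.001  -0.0033] turn  | tcp [0.4954 0.2213 0.3566] [-1.7998e+02 -3.0000e-02 -2.5800e+00] F [ 0.5  0.5 -0.1] w 0.0009 g 0.0 t 31.8
yelNearTop [0.83804876 0.19675522] [0.73832345 0.23817664]
yelbot [0.78781142 0.24230822] [0.69467349 0.2777565 ]
teal [0.80844632 0.07277965] [0.71260264 0.13045739]
tealright [ 0.79651471 -0.13727079] [ 0.70223556 -0.05205015]
```

View pics/v.png

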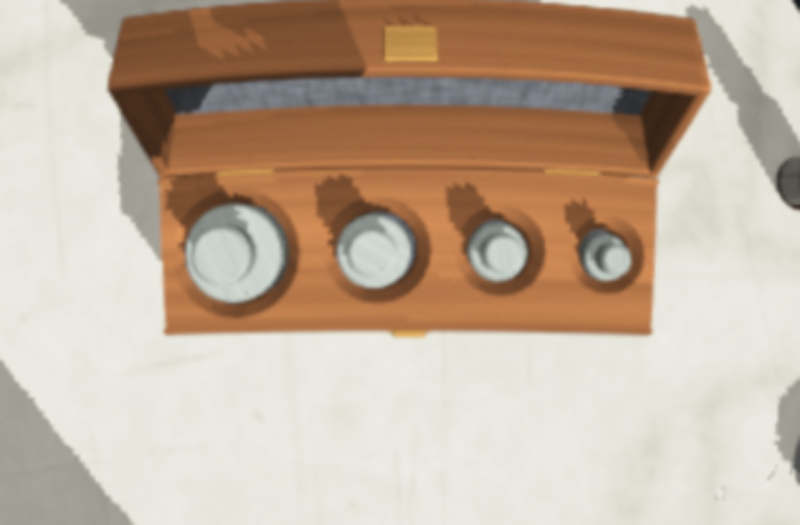

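Wrist crop: all four weights sit in their wells at (236,252), (376,250), (498,250) and (606,255), and the lid is open behind. Next I take the closed fingers over and behind the lid; the nearest obstacle there is the yellow box, at x ≥ 0.78 m on the table.

```bash
python3 -m pendant '[[[0.03,0,0,0,0,0,-1],[0.07,0,0,0,0,0,-1],[0.11,0,0,0,0,0,-1],[0.15,0,0,0,0,0,-1],[0.175,0.001,0,0,0,0,-1]]]' 20| head -2
python3 -m pendant '[[[0.01,0,0,0,0,0,-1],[0.01,0,0.02,0,0,0,-1],[0.01,0,0.05,0,0,0,-1],[0.01,0,0.08,0,0,0,-1],[0.01,0,0.097,0,0,0,-1]]]'
python3 -m pendant '[[[0,0,0,0,0,0,-1],[0,0,0,0,0,0,-1]]]' | head -4
python3 -c "
from h import *
go(.68,.212,.258)"
```

```text
time_s: 32.4
tcp_pos: [0.6734, 0.2094, 0.355]
time_s: 32.9
tcp_pos: [0.6795, 0.2094, 0.2563]
eef_rot: [179.9, 0.2, -2.8]
contact_force: [-0.1, 0.7, -0.8]
gripper_width: 0.0005
gripper_force: 0.0
time_s: 33.1
tcp_pos: [0.6806, 0.2102, 0.2597]
eef_rot: [180.0, 0.0, -2.7]
contact_force: [0.1, 0.0, -0.6]
shift [-0.0006 -0.0018  0.0017] turn  | tcp [0.6806 0.2102 0.2597] [ 1.7997e+02  1.0000e-02 -2.7100e+00] F [ 0.1  0.  -0.6] w 0.0006 g 0.0 t 33.1
```

```bash
python3 -m pendant '[[[-0.012,0,0,0,0,0,-1],[-0.02,0,-0.002,0,0,0,-1],[-0.027,0,-0.004,0,0,0,-1],[-0.034,0,-0.007,0,0,0,-1],[-0.042,0,-0.01,0,0,0,-1]]]'
python3 -m pendant '[[[-0.005,0,-0.001,0,0,0,-1],[-0.010,0,-0.001,0,0,0,-1],[-0.015,0,-0.003,0,0,0,-1],[-0.02,0,-0.006,0,0,0,-1],[-0.025,0,-0.009,0,0,0,-1]]]'
```

```text
time_s: 33.6
tcp_pos: [0.6391, 0.2131, 0.2727]
eef_rot: [-179.8, -0.3, -2.6]
contact_force: [2.8, 1.2, 2.9]
gripper_width: 0.0005
gripper_force: 1.6
time_s: 34.1
tcp_pos: [0.6124, 0.2138, 0.2779]
eef_rot: [180.0, 0.1, -2.7]
contact_force: [1.7, 0.1, -0.3]
gripper_width: 0.0005
gripper_force: 0.7
```

The lid is moving with about 2 N. Continue over the arc.

```bash
python3 -m pendant '[[[-0.006,0,-0.002,0,0,0,-1],[-0.012,0,-0.003,0,0,0,-1],[-0.019,0,-0.004,0,0,0,-1],[-0.027,0,-0.004,0,0,0,-1],[-0.035,0,-0.004,0,0,0,-1]]]'
python3 -c "
from h import *
p,im=cam('side')
go(.565,.217,.25)
c=im[120:210,220:340];cv2.imwrite('pics/lid1.png',cv2.resize(c[:,:,::-1],None,fx=6,fy=6,interpolation=cv2.INTER_CUBIC))"
```

```text
time_s: 34.6
tcp_pos: [0.5776, 0.2154, 0.2821]
eef_rot: [180.0, 0.0, -2.7]
contact_force: [0.3, 0.2, 0.8]
gripper_width: 0.0005
gripper_force: 0.4
shift [-0.0116 -0.0012  0.0322] turn  | tcp [0.5766 0.2153 0.2822] [ 1.7998e+02  7.0000e-02 -2.7000e+00] F [-1.5  0.1 -0.7] w 0.0001 g 0.2 t 34.65
```

View pics/lid1.png

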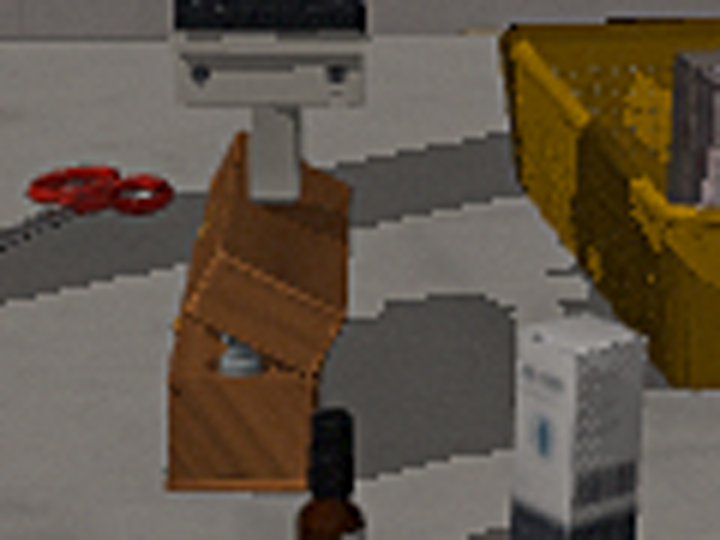

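The side crop shows the lid about 0.5 rad from shut, with the finger on its top at (275,195). Now press it down.

```bash
python3 -m pendant '[[[-0.007,0,0.001,0,0,0,-1],[-0.014,0,0.004,0,0,0,-1],[-0.02,0,0.008,0,0,0,-1],[-0.024,0,0.012,0,0,0,-1],[-0.027,0,0.016,0,0,0,-1]]]'
python3 -m pendant '[[[-0.001,0,0.001,0,0,0,-1],[-0.001,0,0.002,0,0,0,-1],[-0.001,0,0.003,0,0,0,-1],[-0.001,0,0.004,0,0,0,-1],[-0.001,0,0.004,0,0,0,-1]]]'
```

```text
time_s: 35.15
tcp_pos: [0.551, 0.2167, 0.2659]
eef_rot: [180.0, 0.0, -2.7]
contact_force: [-0.0, -0.5, 0.5]
gripper_width: 0.0006
gripper_force: 0.3
time_s: 35.65
tcp_pos: [0.5505, 0.2167, 0.2629]
eef_rot: [180.0, -0.0, -2.7]
contact_force: [-2.9, -0.3, 5.5]
gripper_width: 0.0004
gripper_force: 2.8
```

```bash
python3 -m pendant '[[[0,0,0.0007,0,0,0,-1],[0,0,0.0014,0,0,0,-1],[0,0,0.002,0,0,0,-1],[0,0,0.002,0,0,0,-1]]]'
```

```text
time_s: 36.05
tcp_pos: [0.5504, 0.2167, 0.2627]
eef_rot: [-180.0, -0.1, -2.7]
contact_force: [-8.6, -0.9, 20.8]
gripper_width: 0.0004
gripper_force: 10.0
```

Hard stop at tip height 84.7 mm (84.5 expected when shut). Rise and take a last look.

```bash
python3 -m pendant '[[[0,0,-0.004,0,0,0,-1],[0,0,-0.02,0,0,0,-1],[0,0,-0.05,0,0,0,-1],[0,0,-0.09,0,0,0,-1],[0,0,-0.12,0,0,0,-1]]]' | head -2
python3 -m pendant '[[[0,0,0,0,0,0,-1],[0,0,0,0,0,0,-1],[0,0,0,0,0,0,-1]]]'
python3 -c "
from h import *
p,im=cam('side');q,i2=cam('scene')
c=cv2.resize(im[120:220,200:330],(520,400),interpolation=cv2.INTER_CUBIC)
d=cv2.resize(i2[190:290,130:200],(280,400),interpolation=cv2.INTER_CUBIC)
cv2.imwrite('pics/end.png',np.hstack([c,d])[:,:,::-1])"
```

```text
time_s: 36.55
tcp_pos: [0.5508, 0.2168, 0.3826]
time_s: 36.85
tcp_pos: [0.5502, 0.2165, 0.3792]
eef_rot: [180.0, 0.1, -2.7]
contact_force: [-0.2, 0.0, -0.4]
gripper_width: 0.0004
gripper_force: 0.0
```

View pics/end.png

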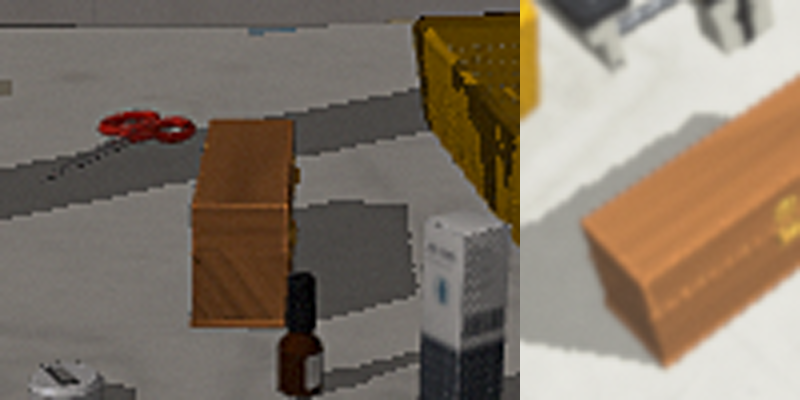

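The last view shows the case fully shut, its lid level with no gap at (245,205). The bottle, carton and counter look unmoved, and the robot is clear of everything.

```bash
python3 -c "
from plant import r
print(r.close_job())"
```

```text
the job is handed in; nothing more can be done
None
```

The job is handed in: all four weights are in their own wells and the lid is shut, and the bottle, carton and counter look unmoved in the last picture; the hand-in returned no verdict.

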